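Load a spring scale with ring weights until its pan sinks to the mark

TASK

Check the kitchen spring scale on the left of the hob: take the steel ring weights from the board one at a time, thread each over the scale's upright spindle and lower it gently until it lies flat on the pan or on the ring below, and stop as soon as the pan has sunk to the mark (the thin bar clipped across the gauge behind it, which stays where it is set). The spindle has sideways play, so feel for it with light pressure: never push the pan down to the lower, thick line on the gauge and never let a ring drop onto it. Leave the rings you do not need, and the small cup and glass, on the board.

Things in the scene. Friction and masses are not known exactly. Their poses are not given: they have to be found in the camera images.
- scale: white spring scale, fixed on the worktop left of the hob: housing 140 x 140 mm, 55 mm tall. Origin: centre of its underside; z up, x towards its gauge, an upright aluminium plate 110 mm wide across the far edge, 80 mm from the origin, its top 125 mm above the origin. No more than 20 N in all may bear on the scale
- pan_home (a point): point on the scale's axis, 115 mm above its origin (axes as the scale's): the centre of the top of the round steel pan, 120 mm across, when joint pan is 0 and its play is centred; the pan is lower by the joint value. A round steel spindle, 10 mm thick, stands 50 mm tall on the pan's centre, tip hardly rounded: 2.5 mm clearance all round in a ring's hole
- pan (a joint): how far the pan has sunk, m: 0 when empty, growing downward. Spring 294 N/m, damped; a ring sinks it about 10 mm. The lower, thick line on the gauge is reached at 0.040. SIDEWAYS PLAY: the pan plate and spindle stand anywhere from -14 to +14 mm off the scale's axis along the scale's y (x is true), held by friction (about 5 N shifts them); no measured pose shows where
- pointer (a point): middle of the top edge of the dark cross-bar, 90 mm wide, that sinks with the pan along the front of the gauge (it has no sideways play); 70.5 mm from the scale's axis, level with the pan's top
- mark_line (a point): the mark: middle of the top edge of the thin steel bar across the gauge, 118 mm wide with a black clip at each end, set by hand to another height each time: the pan has to sink until the pointer is level with it. Do not shift it. From 12 to 28 mm below pan_home: two or three rings are needed
- board: the wooden chopping board lying across the hob, 268 x 384 x 14 mm (x, y, z), fixed; origin at the centre of its underside
- small_cup: steel egg cup, 52 mm across, 24 mm tall, without a through hole, on the board: leave it; origin at the centre of its underside
- small_glass: small clear glass, 45 mm across, 62 mm tall, on the board: leave it; origin at the centre of its underside
- weight_1_center (a point): one of four equal plain steel ring weights lying flat on the chopping board: 56 mm across, 16 mm tall, with an 15 mm hole right through; the point is the centre of the ring, half-way up, its z axis is the ring's axis. About 0.3 kg (within 5 %), sinks the pan about 10 mm
- weight_1: the same ring, origin at the centre of its underside
- weight_2_center (a point): one of four equal plain steel ring weights lying flat on the chopping board: 56 mm across, 16 mm tall, with an 15 mm hole right through; the point is the centre of the ring, half-way up, its z axis is the ring's axis. About 0.3 kg (within 5 %), sinks the pan about 10 mm
- weight_2: the same ring, origin at the centre of its underside
- weight_3_center (a point): one of four equal plain steel ring weights lying flat on the chopping board: 56 mm across, 16 mm tall, with an 15 mm hole right through; the point is the centre of the ring, half-way up, its z axis is the ring's axis. About 0.3 kg (within 5 %), sinks the pan about 10 mm
- weight_3: the same ring, origin at the centre of its underside
- weight_4_center (a point): one of four equal plain steel ring weights lying flat on the chopping board: 56 mm across, 16 mm tall, with an 15 mm hole right through; the point is the centre of the ring, half-way up, its z axis is the ring's axis. About 0.3 kg (within 5 %), sinks the pan about 10 mm
- weight_4: the same ring, origin at the centre of its underside

How it is judged:
On the way, in this order (a step that is already met when the one before it is completed fails the run):
1. a first ring is threaded on the spindle, lies flat and is let go (((horizontal distance between weight_1_center and scale below 0.018 m and z of weight_1_center in the frame of scale between 0.07 and 0.133 m and angle between weight_1_center's own z axis and vertical below 0.08 rad and contact force between the fingers and weight_1 below 0.1 N) or (horizontal distance between weight_2_center and scale below 0.018 m and z of weight_2_center in the frame of scale between 0.07 and 0.133 m and angle between weight_2_center's own z axis and vertical below 0.08 rad and contact force between the fingers and weight_2 below 0.1 N) or (horizontal distance between weight_3_center and scale below 0.018 m and z of weight_3_center in the frame of scale between 0.07 and 0.133 m and angle between weight_3_center's own z axis and vertical below 0.08 rad and contact force between the fingers and weight_3 below 0.1 N) or (horizontal distance between weight_4_center and scale below 0.018 m and z of weight_4_center in the frame of scale between 0.07 and 0.133 m and angle between weight_4_center's own z axis and vertical below 0.08 rad and contact force between the fingers and weight_4 below 0.1 N))), for 0.2 s.
2. a second ring is threaded on it and let go ((((horizontal distance between weight_1_center and scale below 0.018 m and z of weight_1_center in the frame of scale between 0.07 and 0.133 m and angle between weight_1_center's own z axis and vertical below 0.08 rad and contact force between the fingers and weight_1 below 0.1 N) and (horizontal distance between weight_2_center and scale below 0.018 m and z of weight_2_center in the frame of scale between 0.07 and 0.133 m and angle between weight_2_center's own z axis and vertical below 0.08 rad and contact force between the fingers and weight_2 below 0.1 N)) or ((horizontal distance between weight_1_center and scale below 0.018 m and z of weight_1_center in the frame of scale between 0.07 and 0.133 m and angle between weight_1_center's own z axis and vertical below 0.08 rad and contact force between the fingers and weight_1 below 0.1 N) and (horizontal distance between weight_3_center and scale below 0.018 m and z of weight_3_center in the frame of scale between 0.07 and 0.133 m and angle between weight_3_center's own z axis and vertical below 0.08 rad and contact force between the fingers and weight_3 below 0.1 N)) or ((horizontal distance between weight_1_center and scale below 0.018 m and z of weight_1_center in the frame of scale between 0.07 and 0.133 m and angle between weight_1_center's own z axis and vertical below 0.08 rad and contact force between the fingers and weight_1 below 0.1 N) and (horizontal distance between weight_4_center and scale below 0.018 m and z of weight_4_center in the frame of scale between 0.07 and 0.133 m and angle between weight_4_center's own z axis and vertical below 0.08 rad and contact force between the fingers and weight_4 below 0.1 N)) or ((horizontal distance between weight_2_center and scale below 0.018 m and z of weight_2_center in the frame of scale between 0.07 and 0.133 m and angle between weight_2_center's own z axis and vertical below 0.08 rad and contact force between the fingers and weight_2 below 0.1 N) and (horizontal distance between weight_3_center and scale below 0.018 m and z of weight_3_center in the frame of scale between 0.07 and 0.133 m and angle between weight_3_center's own z axis and vertical below 0.08 rad and contact force between the fingers and weight_3 below 0.1 N)) or ((horizontal distance between weight_2_center and scale below 0.018 m and z of weight_2_center in the frame of scale between 0.07 and 0.133 m and angle between weight_2_center's own z axis and vertical below 0.08 rad and contact force between the fingers and weight_2 below 0.1 N) and (horizontal distance between weight_4_center and scale below 0.018 m and z of weight_4_center in the frame of scale between 0.07 and 0.133 m and angle between weight_4_center's own z axis and vertical below 0.08 rad and contact force between the fingers and weight_4 below 0.1 N)) or ((horizontal distance between weight_3_center and scale below 0.018 m and z of weight_3_center in the frame of scale between 0.07 and 0.133 m and angle between weight_3_center's own z axis and vertical below 0.08 rad and contact force between the fingers and weight_3 below 0.1 N) and (horizontal distance between weight_4_center and scale below 0.018 m and z of weight_4_center in the frame of scale between 0.07 and 0.133 m and angle between weight_4_center's own z axis and vertical below 0.08 rad and contact force between the fingers and weight_4 below 0.1 N)))), for 0.2 s.
At the end, for the whole second after the job is handed in: the pointer rests from 1.5 mm above to 10.5 mm below the mark (less than one ring past it), the mark not shifted (3 mm); each ring lies flat (0.08 rad), let go, either on the spindle, its centre within 18 mm of the scale's axis and 70 to 133 mm above its underside, or on the board (z of pointer in the frame of mark_line between -0.0105 and 0.0015 m and distance of mark_line from where it was at the start of the episode below 0.003 m and velocity of joint pan below 0.01 m/s and ((horizontal distance between weight_1_center and scale below 0.018 m and z of weight_1_center in the frame of scale between 0.07 and 0.133 m and angle between weight_1_center's own z axis and vertical below 0.08 rad and contact force between the fingers and weight_1 below 0.1 N) or (horizontal distance between weight_1_center and board below 0.23 m and height (world z) of weight_1_center between 0.017 and 0.03 m and angle between weight_1_center's own z axis and vertical below 0.08 rad)) and ((horizontal distance between weight_2_center and scale below 0.018 m and z of weight_2_center in the frame of scale between 0.07 and 0.133 m and angle between weight_2_center's own z axis and vertical below 0.08 rad and contact force between the fingers and weight_2 below 0.1 N) or (horizontal distance between weight_2_center and board below 0.23 m and height (world z) of weight_2_center between 0.017 and 0.03 m and angle between weight_2_center's own z axis and vertical below 0.08 rad)) and ((horizontal distance between weight_3_center and scale below 0.018 m and z of weight_3_center in the frame of scale between 0.07 and 0.133 m and angle between weight_3_center's own z axis and vertical below 0.08 rad and contact force between the fingers and weight_3 below 0.1 N) or (horizontal distance between weight_3_center and board below 0.23 m and height (world z) of weight_3_center between 0.017 and 0.03 m and angle between weight_3_center's own z axis and vertical below 0.08 rad)) and ((horizontal distance between weight_4_center and scale below 0.018 m and z of weight_4_center in the frame of scale between 0.07 and 0.133 m and angle between weight_4_center's own z axis and vertical below 0.08 rad and contact force between the fingers and weight_4 below 0.1 N) or (horizontal distance between weight_4_center and board below 0.23 m and height (world z) of weight_4_center between 0.017 and 0.03 m and angle between weight_4_center's own z axis and vertical below 0.08 rad))); the robot touches nothing.
It fails at once if the pan is pushed down to the lower line (40 mm) (value of joint pan above 0.04 m).
It fails at once if the pan is struck: it sinks faster than 0.3 m/s (velocity of joint pan above 0.3 m/s).
It fails at once if the mark is shifted by more than 3 mm (distance of mark_line from where it was at the start of the episode above 0.003 m).
It fails at once if more than 20 N in all bears on the scale (contact force between scale and anything else above 20 N).
It fails at once if the small cup or glass is moved more than 30 mm (distance of any of small_cup, small_glass from where it was at the start of the episode above 0.03 m).
It also fails if it takes over 72 s, if anything falls off the work surface, if the arm or the gripper's body presses on something with over 40 N, if the wrist force passes 120 N, or if a joint passes its speed limit or range.

ROBOT

A 6-joint arm with a two-finger parallel gripper is mounted at the origin on a cart in front of the work surface, level with it; the furniture and walls round the work are solid. World frame = base frame: x ahead of the robot, y to its left, z up, the work surface at z = 0. Lengths are in m, angles in rad, forces in N, time in s.
With the tool pointing down it reaches from about 0.35 to 0.775 m from the base axis. Payload 7.3 kg.
Tool frame: the origin (TCP) lies midway between the tips of the shut fingers; the grasp point (between the pads) lies 19 mm behind it; z points along the fingers, y is the line along which they close (so a half turn about z gives the same grasp; the last joint's range is limited). The gripper opens to 92 mm and grips with 3 to 60 N. Pads are 19 mm wide; open, the fingers measure 130 mm over their backs; the gripper's body (75 mm by 190 mm) begins 47 mm behind the grasp point.
Start: joints at [0.954, 0.342, 1.524, -0, 1.275, -0.146], TCP at [0.238, 0.468, 0.199] pointing down, gripper open.
Joint ranges: [-2.53, 2.53], [-0.77, 2.02], [0.04, 2.7], [-1, 4.14], [0.28, 2.66], [-3.11, 3.11]. Speed limits (rad/s): [2.57, 2.57, 3.14, 3.14, 3.14, 3.14].

INTERFACE

Orientations are given as a rotation vector (axis times angle).
In Python, from workcell import move_ptp, servo_line, goto_joints, open_jaws, close_gripper, hold, solve_ik, get_obs, capture, IKError, close_job, find_in, cut_out gives the robot as it stands. Calls block until the motion is done:
- move_ptp(position, orientation): joint-space move of the TCP to a pose.
- servo_line(position, attitude=None, rate=0.15, threshold=None): straight line of the TCP; attitude=None keeps the orientation; rate is the mean speed in m/s. With threshold (N) it stops when the force on the tool has changed by that much, and returns True; else False.
- goto_joints(angles): joint-space move.
- open_jaws() and close_gripper(): open the fingers fully, or close them until they stop; the grip force is fixed at half the most.
- hold(seconds).
- solve_ik(position, orientation): joint angles nearest the present ones, or None.
- get_obs(): the state.
- capture(name): name is "scene" or "top" or "wrist"; returns a dict with "image" (480x640x3 uint8, red, green, blue), "depth" (480x640 float32, m along the optical axis (not along the pixel's ray), 0 where there is no reading), "intrinsics" (3x3 intrinsics, pixels), "k1" (the pictures are not rectified: a ray, as slopes to the right and down, at radius r is drawn at 1 + k1 r^2 times it, then the intrinsics apply), "extrinsics" (4x4, takes a point from camera to world coordinates). Camera axes: x right, y down, z forward; pixel columns grow to the right and rows downward; lengths in m; the calibration is good to about 2 mm. A picture is of the moment at which its call begins.
A pose or a line that the arm cannot do raises IKError and nothing moves.
- close_job(): hands the job in; it is judged then, once.
Trained networks look in a picture, given as the dict that the camera call returned (one of the last four; its "shot" number tells which), for a name from the list of things; names that differ only in an ending like _2 or _b are one class to them, and where a whole thing is asked for, a point or a joint stands for the part that bears it (a point fixed in the world has none). Each returns a list of dicts, best first, with "confidence" (0 to 1); they miss things now and then, are a little off and sometimes report something else, mostly with a low value. They report only what shows in the picture. A call takes as long as a camera call.
- find_in(picture, target): "bbox" ([centre column, centre row, width, height] in pixels, round what is visible of it).
- cut_out(picture, target): "mask" (480x640 bool, what is visible of it) and "bbox" ([centre column, centre row, width, height] in pixels, round what is visible of it).
The state is a dict: "time": time; "joint_positions": joint angles; "dq": joint speeds; "joint_efforts": joint torques, N m; "eef_pos": TCP position; "eef_rot": TCP orientation; "contact_force": force on the tool from outside, world axes, zero at the start; "moment": the same for the moment, N m; "width": finger opening in m; "grasp_force": force on a finger pad.
Only numpy, scipy, OpenCV 4.12 (cv2) and the standard library are available. Lean on these libraries where they do the work, as an engineer would, in place of code of your own. Each camera call takes 0.05 s, during which the arm holds its last target. There are 200 camera calls.

## Working session

There is one attempt and no reset: what is moved stays moved. The work goes in short steps, each a Python script; the robot and the scene stay as the last script left them, time stands still between calls to the robot, and variables do not carry over. Pictures are saved under pics/ and viewed, at most 10 in all, crops included, and the job is handed in when it is done.

```bash
mkdir -p pics; ls
cat > h.py <<'E'
import numpy as np, cv2
from workcell import *
def pts(c, uv, z=None):
    """pixels -> world; by depth, or on plane z"""
    K=c["intrinsics"];k1=c["k1"];T=np.array(c["extrinsics"])
    out=[]
    for u,v in np.atleast_2d(uv):
        d=np.array([(u-K[0][2])/K[0][0],(v-K[1][2])/K[1][1]]);s=d.copy()
        for _ in range(20): s=d/(1+k1*(s@s))
        r=T[:3,:3]@np.array([s[0],s[1],1.])
        t=c["depth"][int(round(v)),int(round(u))] if z is None else (z-T[2,3])/r[2]
        out.append(T[:3,3]+t*r)
    return np.array(out)
def save(c,n): cv2.imwrite(f"pics/{n}.png",c["image"][:,:,::-1])
E
python3 - <<'E'
from h import *
for n in ("top","scene"):
    c=capture(n); save(c,n+"0"); print(n,np.round(c["extrinsics"],3).tolist(),np.round(c["intrinsics"],1).tolist(),c["k1"])
    for t in ("weight_1","scale","small_cup","small_glass","mark_line","pointer","pan","board"):
        for m in find_in(c,t):
            if m["confidence"]<.3: continue
            print(t,round(m["confidence"],2),np.round(m["bbox"]),np.round(pts(c,m["bbox"][:2])[0],3))
o=get_obs();print(o)
E
```

```text
pics
top [[0.012, -0.998, 0.054, 0.454], [-1.0, -0.013, -0.02, -0.001], [0.02, -0.054, -0.998, 1.117], [0.0, 0.0, 0.0, 1.0]] [[551.8, 0.0, 314.9], [0.0, 551.8, 239.4], [0.0, 0.0, 1.0]] -0.08497703759398946
weight_1 0.95 [455. 257.  29.  25.] [ 0.482 -0.306  0.011]
weight_1 0.89 [445. 191.  25.  29.] [ 0.615 -0.287  0.013]
weight_1 0.77 [335. 268.  28.  28.] [ 0.457 -0.063  0.012]
weight_1 0.73 [383. 198.  27.  27.] [ 0.6   -0.159  0.014]
weight_1 0.44 [143. 249. 100.  91.] [0.487 0.294 0.109]
scale 0.93 [144. 251.  91.  90.] [0.483 0.292 0.108]
scale 0.32 [335. 268.  26.  27.] [ 0.457 -0.064  0.012]
small_cup 0.8 [385. 266.  28.  23.] [ 0.462 -0.163  0.018]
small_glass 0.94 [321. 213.  22.  20.] [ 0.566 -0.034  0.024]
small_glass 0.31 [445. 193.  24.  27.] [ 0.613 -0.288  0.005]
mark_line 0.7 [129. 215.  67.  24.] [0.549 0.323 0.106]
mark_line 0.62 [334. 268.  26.  28.] [ 0.457 -0.061  0.014]
pointer 0.77 [130. 249.  62.  76.] [0.487 0.318 0.108]
pan 0.97 [129. 248.  62.  75.] [0.488 0.319 0.111]
board 0.82 [380. 235. 195. 153.] [ 0.525 -0.154  0.01 ]
scene [[0.546, -0.519, 0.658, -0
[... 929 characters left out ...]
': 0.9, 'joint_positions': array([ 9.54002055e-01,  3.41974620e-01,  1.52411690e+00, -1.27956070e-05,
        1.27537530e+00, -1.46023154e-01]), 'dq': array([-8.78598652e-04, -2.31585971e-05,  7.60092391e-04,  7.91256517e-04,
       -2.21579350e-03,  2.81783099e-04]), 'joint_efforts': array([ 4.90119673e-04, -4.31140959e+01, -2.44468689e+01,  7.18962005e-02,
        4.85848007e-02, -3.42133694e-05]), 'eef_pos': array([0.23813359, 0.46791029, 0.19884778]), 'eef_rot': array([7.32656471e-01, 3.05490641e+00, 1.76289170e-04]), 'contact_force': array([ 0.74107104, -0.64856503,  0.14615002]), 'moment': array([ 0.01696946, -0.04620416, -0.01251274]), 'grasp_force': 0.0, 'width': 0.09165711913280646}
```

Run:
```python
import cv2,numpy as np
a=cv2.imread("pics/top0.png");b=cv2.imread("pics/scene0.png")
A=cv2.resize(a[180:320,60:220],None,fx=3,fy=3,interpolation=cv2.INTER_CUBIC)
B=cv2.resize(b[140:280,140:280],None,fx=2,fy=2)
B=cv2.resize(B,(300,420)) if 0 else cv2.resize(b[150:270,150:250],(316,380))
w=np.zeros((600,800,3),np.uint8);w[:420,:480]=A;w[:380,480:796]=B
w[420:600,:480]=cv2.resize(a[160:310,260:500],(480,300))[60:240]
cv2.imwrite("pics/m0.png",w)
```

```text
(no output)
```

View pics/m0.png

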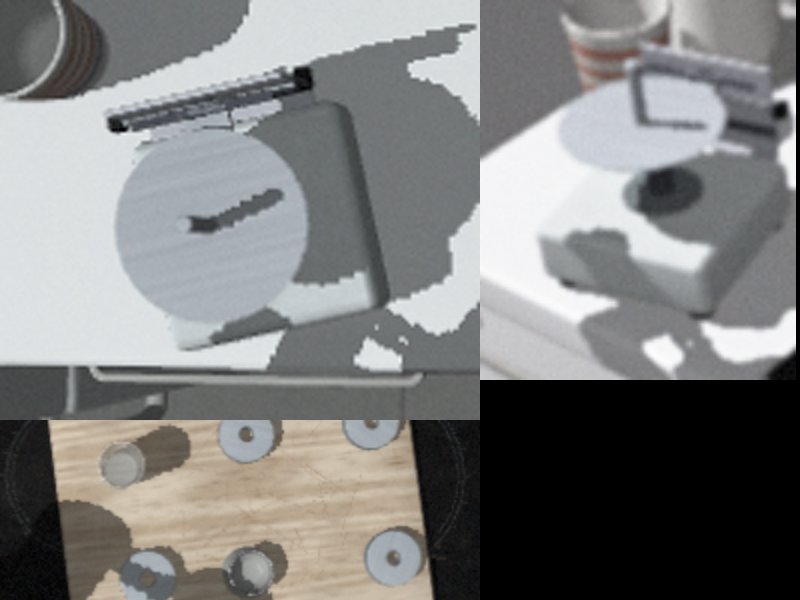

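View pics/top0.png

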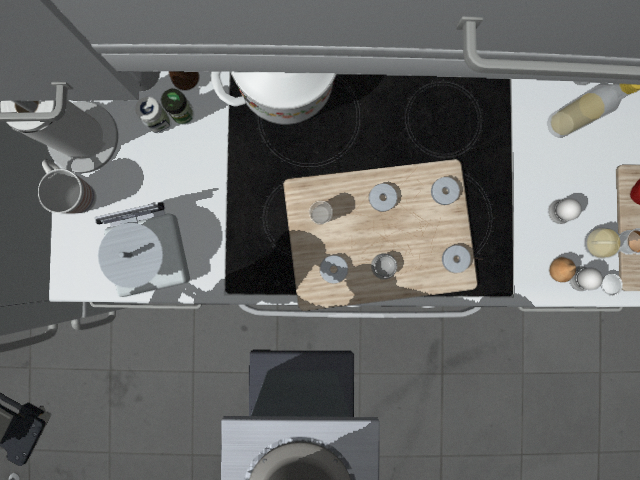

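The scale sits at left with its gauge on the far side. The spindle tip is at about px (123,254) and the pan centre at about (130,249). The four rings are at (335,268), (383,198), (445,191) and (455,257), the cup at (385,266) and the glass at (321,213). Next I'll look at the scale with the wrist camera.

```bash
cat >> h.py <<'E'
from scipy.spatial.transform import Rotation as R
def down(yaw):
    """tool pointing down, tool y axis at angle yaw from world x (mod pi), rotvec"""
    y=np.array([np.cos(yaw),np.sin(yaw),0]);z=np.array([0,0,-1.]);x=np.cross(y,z)
    return R.from_matrix(np.c_[x,y,z]).as_rotvec()
E
python3 - <<'E'
from h import *
o=get_obs();M=R.from_rotvec(o["eef_rot"]).as_matrix();print(M.round(2))
c=capture("wrist");T=np.array(c["extrinsics"]);print((M.T@(T[:3,3]-o["eef_pos"])).round(4),(M.T@T[:3,:3]).round(3).tolist(),c["k1"],c["intrinsics"][0])
# gauge direction from top picture
t=capture("top")
for n in ("mark_line","scale","pan"):
    m=cut_out(t,n)[0]; v,u=np.nonzero(m["mask"]); P=pts(t,np.c_[u,v]); 
    P=P[P[:,2]>(.09 if n!="scale" else .04)]; r=cv2.minAreaRect((P[:,:2]*1000).astype(np.float32))
    print(n,m["confidence"],P.mean(0).round(3),np.percentile(P[:,2],[5,50,95]).round(3),r)
for yaw in (0,.25,.5,np.pi/2,np.pi/2+.25,-np.pi/2,-1.3,np.pi,2.9,3.4):
    q=solve_ik([.487,.29,.26],down(yaw)); print(yaw,None if q is None else np.round(q,2))
E
```

```text
[[-0.89  0.45  0.  ]
 [ 0.45  0.89  0.  ]
 [-0.    0.   -1.  ]]
[ 0.0653  0.0004 -0.1863] [[-0.001, -0.969, -0.246], [1.0, -0.001, 0.0], [-0.0, -0.246, 0.969]] -0.05698035735093664 [355.25869448   0.         315.29305167]
mark_line 0.45 [0.553 0.295 0.141] [0.09  0.092 0.094] ((525.36181640625, 187.12640380859375), (397.7252502441406, 61.46876525878906), 77.93303680419922)
scale 0.97 [0.486 0.304 0.089] [0.044 0.106 0.112] ((504.6988220214844, 197.23536682128906), (164.14610290527344, 374.83782958984375), 9.225189208984375)
pan 0.9 [0.48  0.317 0.112] [0.105 0.108 0.111] ((501.93365478515625, 193.46395874023438), (140.3946533203125, 375.124267578125), 6.592329978942871)
0 [ 0.4   0.38  1.29 -0.    1.46  0.4 ]
0.25 [0.4  0.38 1.29 0.   1.46 0.15]
0.5 [ 0.4   0.38  1.29  0.    1.46 -0.1 ]
1.5707963267948966 [ 0.4   0.38  1.29 -0.    1.46 -1.17]
1.8207963267948966 [ 0.4   0.38  1.29  0.    1.46 -1.42]
-1.5707963267948966 [ 0.4   0.38  1.29 -0.    1.46  1.97]
-1.3 [0.4  0.38 1.29 0.   1.46 1.7 ]
3.141592653589793 [ 0.4   0.38  1.29  0.    1.46 -2.74]
2.9 [ 0.4   0.38  1.29  0.    1.46 -2.5 ]
3.4 [ 0.4   0.38  1.29 -0.    1.46 -3.  ]
```

Run:
```python
from h import *
move_ptp([.487,.312,.245],down(1.816))
c=capture("wrist");save(c,"w1");np.savez("w1.npz",**{k:np.array(c[k]) for k in("image","depth","intrinsics","k1","extrinsics")})
for t in("scale","pan","mark_line","pointer"):
    for m in find_in(c,t)[:2]: print(t,m["confidence"],np.round(m["bbox"]))
o=get_obs();print(o["time"],o["eef_pos"],o["joint_positions"].round(2))
```

```text
scale 0.66 [321. 210. 141. 163.]
scale 0.64 [326. 209. 131. 140.]
pan 0.65 [323. 211. 130. 142.]
mark_line 0.6 [312. 278. 128.  12.]
pointer 0.76 [323. 209. 130. 147.]
pointer 0.28 [311. 278. 125.  18.]
2.5417 [0.48630342 0.31276302 0.24498162] [ 0.44  0.41  1.29  0.    1.44 -1.38]
```

View pics/w1.png

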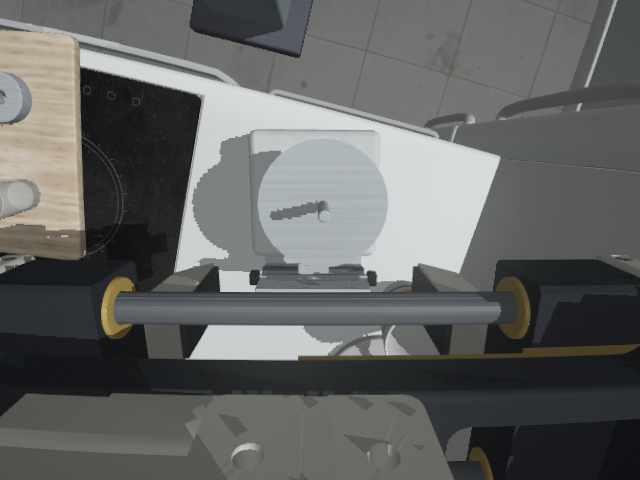

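Run:
```python
from h import *
d=dict(np.load("w1.npz"));d["k1"]=float(d["k1"])
im=d["image"][:,:,::-1]
w=np.zeros((600,800,3),np.uint8)
w[:480]=cv2.resize(im[120:216,240:400],(800,480),interpolation=cv2.INTER_CUBIC)
w[480:]=cv2.resize(im[264:288,240:400],(800,120),interpolation=cv2.INTER_CUBIC)
cv2.imwrite("pics/w1c.png",w)
np.set_printoptions(precision=3,suppress=True,linewidth=150)
print(d["depth"][268:286,312:316].T)
print(d["depth"][196:222:2,318:330:2].T)
```

```text
[[0.346 0.347 0.347 0.348 0.348 0.347 0.343 0.342 0.343 0.343 0.343 0.342 0.355 0.354 0.351 0.344 0.345 0.343]
 [0.347 0.347 0.347 0.348 0.348 0.349 0.343 0.343 0.343 0.343 0.342 0.343 0.354 0.354 0.351 0.345 0.344 0.343]
 [0.347 0.347 0.348 0.348 0.348 0.349 0.343 0.341 0.342 0.343 0.343 0.343 0.353 0.354 0.353 0.346 0.345 0.343]
 [0.346 0.347 0.348 0.347 0.347 0.349 0.343 0.342 0.343 0.343 0.343 0.343 0.354 0.353 0.351 0.344 0.344 0.345]]
[[0.323 0.323 0.323 0.326 0.316 0.308 0.299 0.293 0.285 0.279 0.277 0.328 0.329]
 [0.324 0.322 0.325 0.316 0.306 0.299 0.291 0.281 0.277 0.277 0.277 0.277 0.279]
 [0.324 0.324 0.323 0.313 0.303 0.    0.284 0.277 0.275 0.278 0.277 0.277 0.278]
 [0.324 0.326 0.324 0.313 0.301 0.293 0.283 0.277 0.276 0.277 0.277 0.278 0.277]
 [0.324 0.325 0.325 0.318 0.305 0.295 0.285 0.276 0.277 0.277 0.275 0.276 0.276]
 [0.324 0.323 0.323 0.325 0.326 0.306 0.293 0.285 0.278 0.277 0.278 0.277 0.278]]
```

View pics/w1c.png

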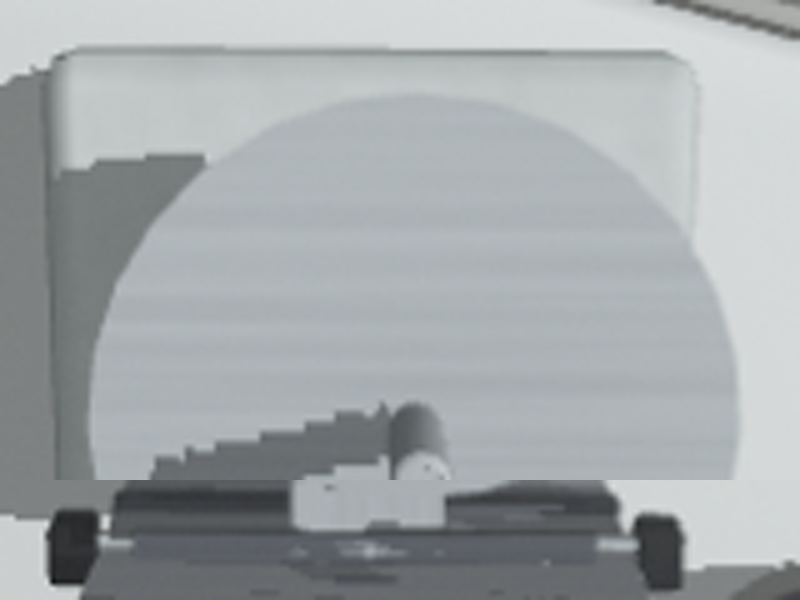

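```bash
cat >> h.py <<'E'
def cloud(c,u0,u1,v0,v1):
    U,V=np.meshgrid(np.arange(u0,u1),np.arange(v0,v1));uv=np.c_[U.ravel(),V.ravel()].astype(float)
    P=pts(c,uv);ok=c["depth"][uv[:,1].astype(int),uv[:,0].astype(int)]>0
    return P[ok],uv[ok]
E
python3 - <<'E'
from h import *
np.set_printoptions(precision=4,suppress=True,linewidth=150)
d=dict(np.load("w1.npz"));d["k1"]=float(d["k1"])
P,uv=cloud(d,240,400,120,262)
near=(abs(uv[:,0]-323)<14)&(abs(uv[:,1]-213)<14)
t=P[near&(P[:,2]>.158)];print("tip",len(t),t.mean(0),np.median(t,0),np.ptp(t,axis=0))
tuv=uv[near&(P[:,2]>.160)];print(tuv.mean(0),np.ptp(tuv,axis=0),"plane",pts(d,tuv.mean(0),.165))
p=(P[:,2]>.108)&(P[:,2]<.122);pp=P[p];print("pan z",np.median(pp[:,2]))
m=np.zeros((480,640),np.uint8);m[uv[p][:,1].astype(int),uv[p][:,0].astype(int)]=255
cs=max(cv2.findContours(m,cv2.RETR_EXTERNAL,cv2.CHAIN_APPROX_NONE)[0],key=cv2.contourArea)[:,0].astype(float)
cs=cs[cs[:,1]<255]
W=pts(d,cs,.115);(c,r)=cv2.minEnclosingCircle((W[:,:2]*1000).astype(np.float32));print("pan",c,r)
A=np.c_[2*W[:,:2],np.ones(len(W))];s=np.linalg.lstsq(A,(W[:,:2]**2).sum(1),rcond=None)[0];print("fit",s[:2],np.sqrt(s[2]+s[:2]@s[:2]))
# clips & housing corners on planes
cl=pts(d,[(240+74/5,264+540/5*24/24/1. if 0 else 264+(545-480)/5),(240+660/5,264+(550-480)/5)])
print("clips",cl,"yaw y",np.arctan2(*(cl[0]-cl[1])[[1,0]]))
ho=pts(d,[(240+52/5,120+48/5),(240+698/5,120+50/5),(240+52/5,120+300/5)],.05);print("housing corners z.05",ho, np.linalg.norm(ho[0]-ho[1]))
# gauge column, heights along centre
G,guv=cloud(d,280,345,266,282)
for v in range(266,282): 
    s=G[guv[:,1]==v];print(v,np.median(s,0),d["image"][v,280:345].mean().round())
E
```

```text
tip 115 [0.4752 0.3166 0.1594] [0.4752 0.3167 0.1594] [0.0094 0.0093 0.0033]
[323.6842 216.4211] [9. 8.] plane [[0.4746 0.3163 0.165 ]]
pan z 0.10943389064963652
pan (474.1581726074219, 316.49029541015625) 59.000186920166016
fit [0.4746 0.3165] 0.05827834777356744
clips [[0.5664 0.2691 0.0924]
 [0.5392 0.3856 0.0907]] yaw y -1.3415049141290805
housing corners z.05 [[0.426  0.2283 0.05  ]
 [0.3939 0.3584 0.05  ]
 [0.4771 0.2388 0.05  ]] 0.13407280891509082
266 [0.5395 0.3221 0.1026] 128.0
267 [0.5429 0.3217 0.068 ] 116.0
268 [0.5435 0.3229 0.07  ] 116.0
269 [0.5437 0.3226 0.0703] 122.0
270 [0.5451 0.3229 0.0704] 127.0
271 [0.5454 0.3232 0.0729] 131.0
272 [0.546  0.3234 0.0768] 127.0
273 [0.5465 0.3236 0.0802] 114.0
274 [0.543  0.3235 0.1084] 82.0
275 [0.5441 0.3232 0.1094] 92.0
276 [0.5449 0.3239 0.1095] 100.0
277 [0.5457 0.3242 0.1093] 102.0
278 [0.5468 0.3244 0.1095] 105.0
279 [0.5475 0.3246 0.1094] 98.0
280 [0.5529 0.3258 0.0986] 91.0
281 [0.5534 0.3255 0.1004] 100.0
```

```bash
cat >> h.py <<'E'
YAW=1.808
GZ=.0165
def ringpos(c,near):
    """ring centre near a world xy: centroid of the network's mask, cast on the ring's top plane"""
    b=None
    for m in cut_out(c,"weight_1"):
        p=pts(c,m["bbox"][:2],.028)[0]
        if np.hypot(*(p[:2]-near))<.04: return p[:2],m["bbox"]
    return None,None
E
python3 - <<'E'
from h import *
np.set_printoptions(precision=4,suppress=True)
T=capture("top");p,b=ringpos(T,np.array([.600,-.159]));print(p,b)
w=dict(np.load("w1.npz"));P,uv=cloud(w,225,250,150,250);print("table z wrist",np.median(P[:,2]))
move_ptp([p[0],p[1],.11],down(YAW-np.pi/2))
c=capture("wrist");save(c,"w2");print(ringpos(c,p),get_obs()["eef_pos"])
servo_line([p[0],p[1],GZ],rate=.12);close_gripper();print(get_obs()["width"],get_obs()["contact_force"]);open_jaws()
servo_line([p[0],p[1],.05],rate=.12)
move_ptp([p[0],p[1],.05],down(YAW));servo_line([p[0],p[1],GZ],rate=.12);close_gripper()
o=get_obs();print(o["width"],o["eef_pos"],o["contact_force"],o["time"]);np.save("ringB.npy",o["eef_pos"])
open_jaws()
servo_line([p[0]+.01,p[1]-.004,.11],rate=.12)
c=capture("wrist");save(c,"w3");np.savez("w3.npz",**{k:np.array(c[k]) for k in("image","depth","intrinsics","k1","extrinsics")})
print(ringpos(c,p),get_obs()["eef_pos"],get_obs()["time"])
P,uv=cloud(c,280,370,180,260)
E
```

```text
[ 0.5981 -0.1572] [383.1, 197.7, 27.5, 28.3]
table z wrist -0.005320901569385972
(array([ 0.5998, -0.1558]), [316.2, 229.9, 64.8, 72.9]) [ 0.5986 -0.1561  0.1104]
0.0003276928149252887 [-0.1737  0.6743 -0.6483]
0.0006218858455632898 [ 0.5981 -0.1572  0.0165] [ 0.0722 -0.8558  0.2707] 12.0917
(array([ 0.5968, -0.159 ]), [320.8, 216.9, 70.2, 75.4]) [ 0.6075 -0.1609  0.1089] 14.5833
```

View pics/w3.png

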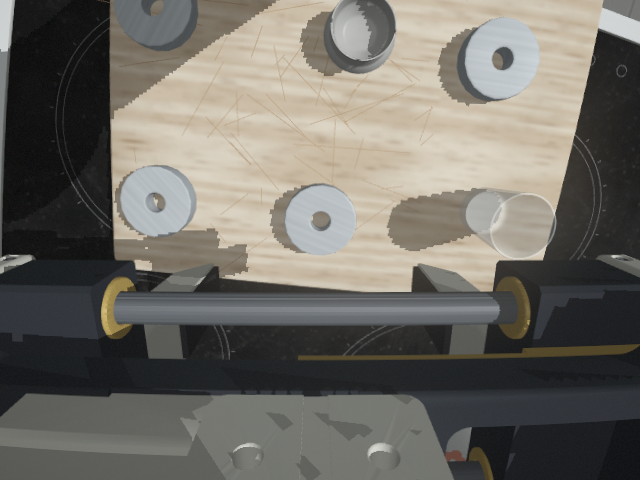

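The ring is still at px (321,219), unmoved, although the width read 0 after closing. I'll check the grasp directly.

Run:
```python
from h import *
np.set_printoptions(precision=4,suppress=True)
w=dict(np.load("w3.npz"));w["k1"]=float(w["k1"]);P,uv=cloud(w,290,350,190,250);print("z pct",np.percentile(P[:,2],[5,25,50,75,95]))
p=[.5975,-.158]
print(servo_line([*p,GZ],rate=.15,threshold=5.))
o=get_obs();print(o["eef_pos"],o["width"],o["contact_force"])
close_gripper();o=get_obs();print(o["eef_pos"],o["width"],o["grasp_force"],o["contact_force"],o["time"])
c=capture("wrist");save(c,"w4")
```

```text
z pct [0.0139 0.0291 0.0298 0.0303 0.031 ]
False
[ 0.5982 -0.1583  0.0172] 0.09199882000030767 [-0.0543  0.2936  0.3073]
[ 0.5975 -0.158   0.0165] 0.0006893690161410887 0.0 [ 0.3306  0.6984 -0.2939] 16.8
```

View pics/w4.png

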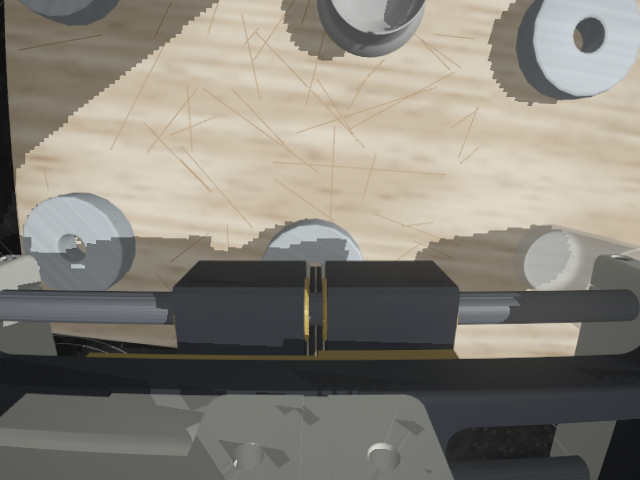

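The picture shows the carriages shut at px (310,310), the ring untouched behind them at (312,240), and no finger against it. I'll use depth to find where the fingers actually are.

Run:
```python
from h import *
np.set_printoptions(precision=3,suppress=True,linewidth=170)
def show(c,lab,tcp):
    M=R.from_rotvec(down(YAW)).as_matrix()
    for v in (258,264,270,285,300,320,345,380):
        uv=[(u,v) for u in (5,25,60,100,130,170,200,215,240,290,308,320,340,390,420,430,460,500,550,600,620)]
        P=(pts(c,uv)-tcp)@M*1000
        print(lab,v," ".join(f"{u[0]}:{q[0]:.0f},{q[1]:.0f},{q[2]:.0f}" for u,q in zip(uv,P)))
w=dict(np.load("w3.npz"));w["k1"]=float(w["k1"]);show(w,"open",np.array([.6075,-.1609,.1089]))
c=capture("wrist");o=get_obs();show(c,"shut",o["eef_pos"])
P,uv=cloud(c,270,355,222,258);print("ring z",np.percentile(P[:,2],[5,50,95]),o["joint_positions"])
```

```text
open 258 5:36,-84,-100 25:36,-79,-99 60:-33,-230,109 100:-33,-192,109 130:-28,-157,95 170:-28,-123,97 200:-27,-96,94 215:-28,-84,95 240:-28,-63,95 290:-28,-21,95 308:-28,-6,95 320:-28,4,94 340:-28,21,94 390:-28,62,94 420:-28,88,95 430:-28,96,95 460:-28,122,95 500:-28,157,95 550:-33,210,107 600:35,78,-97 620:36,83,-99
open 264 5:36,-80,-104 25:36,-75,-104 60:35,-66,-102 100:35,-56,-102 130:35,-48,-101 170:-33,-122,94 200:-33,-97,95 215:-33,-84,95 240:-33,-63,95 290:-33,-21,95 308:-33,-6,96 320:-33,4,96 340:-33,21,96 390:-33,63,95 420:11,49,-31 430:-33,97,95 460:-33,122,95 500:34,49,-99 550:36,60,-103 600:35,74,-103 620:36,79,-104
open 270 5:34,-80,-105 25:35,-72,-107 60:35,-63,-107 100:36,-52,-108 130:33,-48,-101 170:-39,-123,96 200:11,-51,-39 215:9,-46,-34 240:-38,-63,95 290:-38,-21,95 308:-38,-6,95 320:-38,4,94 340:-39,21,96 390:-39,63,95 420:9,48,-35 430:11,51,-39 460:-39,123,94 500:33,48,-101 550:36,56,-108 600:35,71,-107 620:35,75,-108
open 285 5:35,-69,-117 25:35,-64,-117 60:36,-55,-117 100:35,-48,-114 130:31,-47,-105 170:10,-58,-55 200:9,-47,-52 215:2,-46,-36 240:-58,-67,109 29
[... 3372 characters left out ...]
9,-110 25:13,-78,-105 60:-63,-170,16 100:-63,-142,17 130:-62,-121,16 170:-53,-89,3 200:22,-26,-117 215:22,-22,-118 240:22,-16,-118 290:23,-5,-118 308:-1,-2,-80 320:-4,2,-75 340:23,5,-118 390:23,16,-119 420:22,23,-118 430:22,25,-118 460:-53,88,2 500:-53,113,2 550:-54,145,2 600:12,79,-103 620:15,79,-109
shut 380 5:26,-54,-136 25:25,-51,-135 60:25,-45,-134 100:25,-38,-134 130:25,-33,-133 170:25,-26,-133 200:25,-20,-133 215:25,-18,-133 240:25,-13,-133 290:25,-4,-133 308:25,-1,-133 320:25,1,-133 340:25,4,-133 390:25,13,-134 420:25,18,-134 430:25,20,-133 460:25,25,-134 500:25,33,-133 550:25,41,-134 600:25,50,-135 620:25,55,-135
ring z [0.014 0.03  0.031] [-0.382  0.694  1.467 -0.     0.981 -2.19 ]
```

The depth readings place the fingertips about 30 mm behind the reported TCP: finger faces end near tool z = -31 mm and the body starts near -100 instead of -66. So the fingers closed above the ring. I'll measure the real offset with a light touch on the board.

Run:
```python
from h import *
np.set_printoptions(precision=4,suppress=True)
open_jaws();p=[.5975,-.158]
servo_line([*p,-.006],rate=.12,threshold=6.)
o=get_obs();print(o["eef_pos"],o["contact_force"],o["time"])
h=servo_line([*p,-.028],rate=.03,threshold=4.)
o=get_obs();print(h,o["eef_pos"],o["contact_force"],o["time"])
if h:
    z=o["eef_pos"][2]; servo_line([*p,z+.003],rate=.05);close_gripper();o=get_obs()
    print(o["eef_pos"],o["width"],o["grasp_force"],o["contact_force"],o["time"])
```

```text
[ 0.5969 -0.1578 -0.0066] [ 0.1359 -0.6259  0.5948] 18.6917
True [ 0.5981 -0.1582 -0.0141] [-1.3861 -0.1206  6.9885] 19.125
[ 0.5976 -0.1581 -0.0112] 0.05425164975269318 29.999472219496965 [ 0.3896 -0.5188 -1.2356] 20.0583
```

Run:
```python
from h import *
np.set_printoptions(precision=4,suppress=True)
p=[.5975,-.158]
servo_line([*p,.12],rate=.25)
o=get_obs();print(o["width"],o["contact_force"],o["time"])
move_ptp([.4752,.3166,.158],down(YAW)); hold(.3)
o=get_obs();print(o["eef_pos"],o["width"],o["contact_force"],o["time"],o["joint_positions"])
c=capture("wrist");save(c,"w5");np.savez("w5.npz",**{k:np.array(c[k]) for k in("image","depth","intrinsics","k1","extrinsics")})
M=R.from_rotvec(o["eef_rot"]).as_matrix()
P,uv=cloud(c,200,430,200,262);Q=(P-o["eef_pos"])@M
near=(Q[:,2]<-.03)&(Q[:,2]>-.055);print(near.sum(),np.percentile(Q[near],[1,50,99],axis=0))
for u in range(230,400,10):
    s=near&(uv[:,0]==u)
    if s.sum(): i=np.argmin(uv[s][:,1]);print(uv[s][i],Q[s][i])
```

```text
0.05440397629385897 [-0.7058  0.2881 -2.8113] 20.7333
[0.4755 0.3161 0.1579] 0.05472672020772697 [-0.4997 -0.7074 -3.4663] 22.825 [ 0.4526  0.4598  1.4573 -0.0001  1.2245 -1.3546]
2232 [[ 0.0154 -0.0207 -0.0424]
 [ 0.0205  0.0004 -0.0407]
 [ 0.0262  0.0208 -0.0304]]
[270. 252.] [ 0.0163 -0.0208 -0.03  ]
[280. 243.] [ 0.0214 -0.0158 -0.0328]
[290. 238.] [ 0.0235 -0.0113 -0.0318]
[300. 234.] [ 0.0251 -0.0068 -0.031 ]
[310. 233.] [ 0.0257 -0.0023 -0.0313]
[320. 232.] [ 0.0263  0.0022 -0.0318]
[330. 234.] [ 0.0251  0.0067 -0.0308]
[340. 237.] [ 0.024   0.0112 -0.0321]
[350. 243.] [ 0.0213  0.0157 -0.0324]
[360. 251.] [ 0.0173  0.0205 -0.0315]
```

View pics/w5.png

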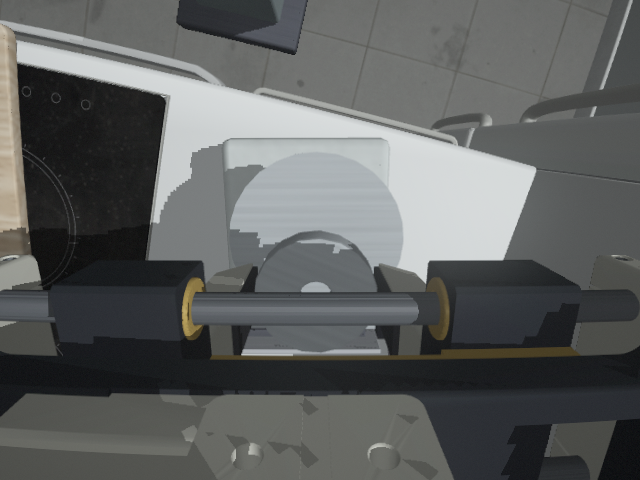

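Run:
```python
from h import *
np.set_printoptions(precision=4,suppress=True)
t=[.4735,.3162]
servo_line([*t,.145],rate=.08); 
h=servo_line([*t,.094],rate=.05,threshold=2.2)
o=get_obs();print(h,o["eef_pos"],o["contact_force"],o["width"],o["time"])
```

```text
False [0.4738 0.3164 0.0944] [ 0.5201  1.2398 -3.0712] 0.054542634463078506 24.3583
```

Run:
```python
from h import *
np.set_printoptions(precision=4,suppress=True)
t=[.4735,.3162]
h=servo_line([*t,.070],rate=.04,threshold=2.4)
o=get_obs();print(h,o["eef_pos"],o["contact_force"],o["time"])
if h or o["eef_pos"][2]<.075:
    open_jaws();o=get_obs();print(o["width"],o["contact_force"],o["time"])
    servo_line([*t,.20],rate=.2)
    move_ptp([.4863,.3128,.245],down(YAW))
    c=capture("wrist");save(c,"w6");o=get_obs();print(o["eef_pos"],o["time"])
    for n in ("weight_1","mark_line"): print(n,[(round(m["confidence"],2),np.round(m["bbox"])) for m in find_in(c,n)])
    P,uv=cloud(c,240,400,140,262)
    near=(abs(uv[:,0]-323)<20)&(abs(uv[:,1]-213)<20); s=near&(P[:,2]>.135)
    print("tip",s.sum(),P[s].mean(0),np.percentile(P[s],[5,95],axis=0))
    hz=np.histogram(P[:,2],bins=np.arange(.08,.16,.002));print(hz[0])
    G,g=cloud(c,280,345,262,290)
    for v in range(262,290): print(v,np.median(G[g[:,1]==v],0))
```

```text
True [0.4733 0.3161 0.0757] [ 0.7658  0.5021 -1.2688] 24.825
0.09162283285001709 [ 0.0487 -0.8036 -0.1547] 25.6083
[0.4859 0.3125 0.2435] 26.7333
weight_1 [(0.74, array([323., 203.,  59.,  65.])), (0.73, array([ 16., 101.,  32.,  50.])), (0.18, array([324., 206., 130., 138.]))]
mark_line [(0.72, array([313., 278., 129.,  17.])), (0.33, array([ 44., 144.,  88., 225.])), (0.33, array([ 20., 200.,  38.,  38.]))]
tip 143 [0.4743 0.3165 0.1477] [[0.4705 0.3127 0.1376]
 [0.4786 0.3206 0.1505]]
[   0    0    0    0    0    0   10    5  134 6472 2823   22   15   18
   11   10   93 1906  665   10    1    4    5    3    4    6    3    3
    8    3    5    5    5    5   89   22    0    0    0]
262 [0.54   0.3215 0.0927]
263 [0.5455 0.3218 0.0486]
264 [0.5459 0.3225 0.052 ]
265 [0.5456 0.3223 0.0559]
266 [0.5437 0.3225 0.0663]
267 [0.5443 0.3223 0.0691]
268 [0.5452 0.323  0.0705]
269 [0.5463 0.3233 0.0698]
270 [0.5434 0.3226 0.0989]
271 [0.5443 0.3233 0.0996]
272 [0.545  0.323  0.0998]
273 [0.5459 0.3237 0.0995]
274 [0.5473 0.3235 0.0996]
275 [0.5481 0.3243 0.0996]
276 [0.553  0.3253 0.0894]
277 [0.5535 0.3255 0.0909]
278 [0.5536 0.325  0.094 ]
279 [0.5525 0.3253 0.0967]
280 [0.553  0.3255 0.0992]
281 [0.5532 0.3257 0.102 ]
282 [0.5519 0.3252 0.1046]
283 [0.5528 0.3254 0.1071]
284 [0.5532 0.3255 0.1097]
285 [0.5534 0.3251 0.1119]
286 [0.5535 0.3257 0.1143]
287 [0.5532 0.3256 0.1168]
288 [0.5534 0.3257 0.119 ]
289 [0.5542 0.3264 0.1195]
```

```bash
cat >> h.py <<'E'
def pick(near,yaw,zc=.10):
    c=capture("top");p,b=ringpos(c,np.array(near));print("ring",p,b)
    move_ptp([*p,.06],down(yaw));servo_line([*p,-.0112],rate=.12);close_gripper()
    servo_line([*p,.12],rate=.25);o=get_obs();print("held",o["width"],o["time"]);return o["width"]
def hover(z,xy=(.4752,.3166)):
    """go above the spindle; centre of the held ring in the tool frame, by its front edge"""
    move_ptp([*xy,z],down(YAW));hold(.25)
    o=get_obs();c=capture("wrist");M=R.from_rotvec(o["eef_rot"]).as_matrix()
    P,uv=cloud(c,230,400,205,260);Q=(P-o["eef_pos"])@M
    near=(Q[:,2]<-.027)&(Q[:,2]>-.05);E=[]
    for u in range(230,400,2):
        s=near&(uv[:,0]==u)
        if s.sum(): E.append(Q[s][np.argmin(uv[s][:,1])])
    E=np.array(E);E=E[abs(E[:,1])<.021]
    from scipy.optimize import least_squares
    f=least_squares(lambda v:np.hypot(E[:,0]-v[0],E[:,1]-v[1])-.028,[0,0],loss="soft_l1",f_scale=.0005)
    print("in hand",f.x,"rms",np.sqrt(np.mean(f.fun**2)),o["contact_force"],o["time"]);return f.x,M
E
python3 - <<'E'
from h import *
np.set_printoptions(precision=4,suppress=True)
if pick([.457,-.063],2.3)>.04:
    d,M=hover(.158)
    t=np.array([.4747,.3166])-(M@[d[0],0,0])[:2];print("target",t,get_obs()["eef_pos"])
    servo_line([*t,.140],rate=.08)
    h=servo_line([*t,.108],rate=.05,threshold=2.2)
    o=get_obs();print(h,o["eef_pos"],o["contact_force"],o["time"])
E
```

```text
ring [ 0.455  -0.0662] [336.8, 269.1, 25.7, 28.3]
held 0.055407110625178294 30.5833
in hand [-0.0033  0.0001] rms 0.0001774764669402573 [-0.4733  0.2746 -2.1139] 32.2667
target [0.4715 0.3158] [0.4755 0.3159 0.1581]
False [0.4717 0.3159 0.1082] [-1.1749  0.0288 -2.8947] 33.4917
```

Run:
```python
from h import *
np.set_printoptions(precision=4,suppress=True)
t=[.4715,.3158]
h=servo_line([*t,.076],rate=.04,threshold=2.4)
o=get_obs();print(h,o["eef_pos"],o["contact_force"],o["time"])
if h:
    open_jaws();servo_line([*t,.20],rate=.2)
    move_ptp([.4663,.308,.265],down(YAW));hold(.3)
    c=capture("wrist");s=capture("scene");o=get_obs();print(o["eef_pos"],o["time"])
    save(c,"w7");save(s,"s7")
    for n,k in (("w7",c),("s7",s)): np.savez(n+".npz",**{q:np.array(k[q]) for q in("image","depth","intrinsics","k1","extrinsics")})
    for k in (c,s): print([(round(m["confidence"],2),np.round(m["bbox"])) for m in find_in(k,"mark_line")],[(round(m["confidence"],2),np.round(m["bbox"])) for m in find_in(k,"pointer")])
    P,uv=cloud(c,240,400,140,262)
    print(np.histogram(P[:,2],bins=np.arange(.07,.16,.002))[0])
    w=np.zeros((600,800,3),np.uint8)
    w[:300]=cv2.resize(c["image"][230:290,240:400,::-1],(800,300),interpolation=cv2.INTER_CUBIC)
    w[300:]=cv2.resize(s["image"][150:225,150:350,::-1],(800,300),interpolation=cv2.INTER_CUBIC)
    cv2.imwrite("pics/m7.png",w)
```

```text
True [0.4702 0.3152 0.0887] [-0.5791  0.4527 -2.9364] 34.0083
[0.4661 0.3079 0.2642] 36.25
[(0.65, array([314., 287., 121.,   8.]))] [(0.67, array([324., 221., 114., 125.])), (0.33, array([323., 222.,  60.,  58.]))]
[(0.54, array([224., 180.,  47.,  16.])), (0.48, array([454., 331.,  31.,  31.]))] [(0.84, array([205., 194.,  64.,  39.])), (0.53, array([223., 182.,  51.,  16.]))]
[   0    0    0    0    0    0    0    0  301 5511 1170    9    8   10
    2    7    3    3   14   21   13   23   18   19  167 1915  303    4
    5    3    5    7    6   15   68   10    0    0    0    0    0    0
    0    0]
```

View pics/m7.png

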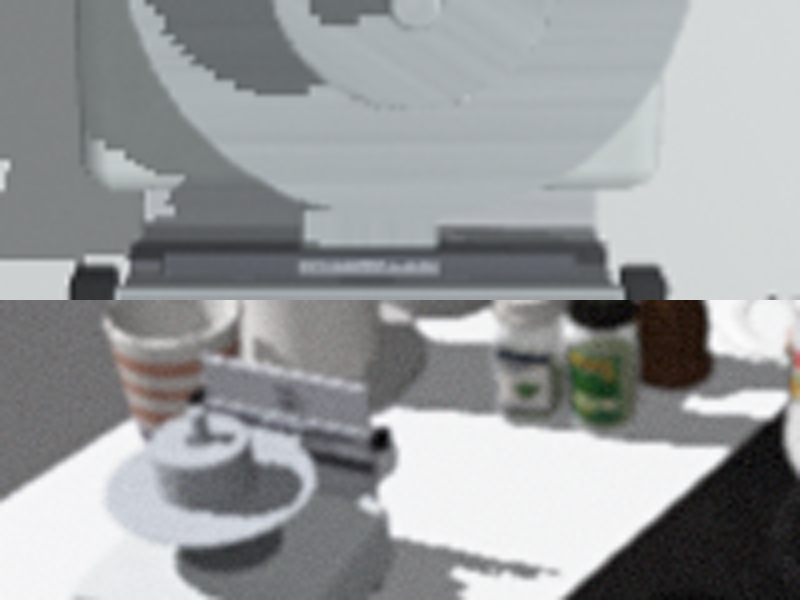

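Run:
```python
from h import *
np.set_printoptions(precision=4,suppress=True,linewidth=170)
ax=np.array([np.sin(YAW),-np.cos(YAW)]);ay=np.array([np.cos(YAW),np.sin(YAW)]);O=np.array([.4747,.3166])-.007*ay
for n,us,vs in (("w1",(250,254,258,262,264,266,270,358,362,364,367,371,375),range(268,286)),("w7",(256,260,264,268,362,366,370),range(278,292))):
    d=dict(np.load(n+".npz"));d["k1"]=float(d["k1"])
    for u in us:
        P=pts(d,[(u,v) for v in vs]);X=(P[:,:2]-O)@ax*1000;print(n,u,"y%.0f"%((P[5,:2]-O)@ay*1000)," ".join(f"{v}:{x:.0f},{z*1000:.0f},{int(d['image'][v,u].mean())}" for v,x,z in zip(vs,X,P[:,2])))
d=dict(np.load("s7.npz"));d["k1"]=float(d["k1"])
for u in (205,215,225,230,235,240,243,245,247):
    vs=range(163,198);P=pts(d,[(u,v) for v in vs]);X=(P[:,:2]-O)@ax*1000;Y=(P[:,:2]-O)@ay*1000
    print("s7",u," ".join(f"{v}:{x:.0f},{y:.0f},{z*1000:.0f},{int(d['image'][v,u].mean())}" for v,x,y,z in zip(vs,X,Y,P[:,2]) if 50<x<110))
```

```text
w1 250 y-66 268:104,-5,129 269:105,-6,129 270:107,-7,127 271:108,-5,107 272:74,89,85 273:74,91,54 274:75,91,48 275:76,93,47 276:77,92,48 277:78,92,49 278:80,91,47 279:80,92,45 280:82,92,45 281:83,91,44 282:83,92,44 283:85,91,45 284:87,90,46 285:127,-5,199
w1 254 y-62 268:104,-6,129 269:105,-6,110 270:73,84,59 271:74,85,42 272:73,90,43 273:74,91,43 274:75,92,44 275:76,91,46 276:77,91,46 277:78,92,50 278:79,91,52 279:80,93,48 280:82,92,44 281:83,91,45 282:84,91,46 283:85,90,45 284:86,92,44 285:127,-4,165
w1 258 y-58 268:103,-5,128 269:104,-4,112 270:73,85,66 271:74,85,44 272:74,88,43 273:75,89,42 274:75,91,47 275:76,91,52 276:78,91,49 277:78,92,55 278:80,91,54 279:81,91,50 280:81,92,57 281:79,100,82 282:78,105,102 283:78,108,105 284:79,109,104 285:79,112,105
w1 262 y-55 268:104,-5,108 269:105,-5,95 270:106,-4,93 271:79,73,114 272:78,76,95 273:79,79,88 274:76,89,85 275:77,89,103 276:78,89,165 277:78,91,133 278:79,93,107 279:79,96,103 280:79,99,103 281:78,102,105 282:78,105,106 283:79,106,105 284:79,109,104 285:79,111,104
w1 264 y-53 268:76,70,63 269:77,70,63 270:79,70,79 271:79,73,89 27
[... 6013 characters left out ...]
02 187:77,-49,77,111 188:80,-47,72,122 189:79,-47,70,111 190:79,-47,67,68 191:75,-49,67,49 192:76,-48,63,53 193:78,-47,59,81 194:80,-45,54,102 195:75,-48,55,105 196:78,-45,50,106 197:79,-45,46,96
s7 243 182:77,-58,93,121 183:77,-58,90,75 184:69,-62,94,45 185:73,-60,88,26 186:70,-62,88,40 187:73,-59,82,57 188:81,-54,73,89 189:78,-56,72,102 190:75,-58,72,89 191:76,-56,68,78 192:73,-58,67,76 193:80,-54,59,85 194:77,-55,59,94 195:77,-54,55,101 196:76,-55,53,113 197:77,-54,49,116
s7 245 181:84,-60,92,176 182:82,-61,91,77 184:73,-65,92,1 185:76,-64,87,8 186:72,-65,87,22 187:71,-66,85,60
s7 247 181:84,-65,93,218 182:83,-66,91,162 183:77,-69,93,133 184:79,-68,89,114 185:80,-66,85,96 186:82,-65,81,91
```

Both rings lie flat on the spindle with its tip showing through at crop (415,10). In the same image the pan reads z ≈ 0.0893 m and the mark bar's top about 0.0897 m. The pointer is level with the mark, so I'm stopping at two rings.

```bash
python3 -c "
from h import *
print(get_obs()['time'],get_obs()['contact_force']);print(close_job())"
```

```text
36.45 [-0.22774993  0.18753926 -0.19100765]
the job is handed in; nothing more can be done
None
```

The job is handed in at 36.5 s, result not reported: two rings lie flat on the spindle, the pan reads about 0.4 mm below the mark, and the other two rings, the cup and the glass were left on the board.

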